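# Square up a service kit in the banding jig

## Robot

A 6-joint arm with a two-finger parallel gripper is mounted at the origin on the work surface. World frame = base frame: x ahead of the robot, y to its left, z up, the work surface at z = 0. Lengths are in mm, angles in degrees, forces in N, time in s.
With the tool pointing down it reaches from about 300 to 850 mm from the base axis. Payload 4.2 kg.
Tool frame: the origin (TCP) lies midway between the tips of the shut fingers; the grasp point (between the pads) lies 19 mm behind it; z points along the fingers, y is the line along which they close (so a half turn about z gives the same grasp; the last joint's range is limited). The gripper opens to 91 mm and grips with 3 to 60 N. Pads are 32 mm wide; open, the fingers measure 118 mm over their backs; the gripper's body (76 mm by 178 mm) begins 60 mm behind the grasp point.
Start: joints at [67.151, 18.312, 89.639, -0, 72.044, -1.146], TCP at [212.642, 534.253, 213.976] pointing down, gripper open.
Joint ranges: [-177.97, 177.97], [-48.28, 115.42], [12.27, 149.76], [-77.06, 257.06], [2.81, 150.46], [-146.56, 146.56]. Speed limits (degrees/s): [147.25, 147.25, 180, 180, 180, 180].

## Interface

Orientations are given as [roll, pitch, yaw] about the fixed x, y, z axes, in that order (R = Rz(yaw) Ry(pitch) Rx(roll)).
In Python, from workcell import env gives the robot as it stands.
- The arm moves only by the tool send_rows, never from a script. Its argument "steps" is a list that holds one entry, the list of rows, each a list of 5 numbers: the shift along the tool's x, y, z scaled (see below), then the turn about the tool's z scaled (see below), then the opening, from 0 (shut) to 1 (fully open). In form: [[[dx, dy, dz, yaw, fingers], ...]]. A call has 1 to 5 rows; each row shifts and turns the commanded pose from where the row before left it, along the tool's axes as they then stand; what a row does not reach is not made up. The controller multiplies each number of a shift by 0.04 m and each number of a turn by 0.12 rad. A row lasts 1/12 s, in which the tool goes at most 41.7 mm and 7.16 degrees, less where a joint would pass 70% of its speed; a pose out of reach is approached as far as the arm can. A call with a number of a shift or a turn outside -1 to 1 is refused whole. A call with a gripper value outside its range is refused whole. The fingers move at their own pace and stop on an object; "squeeze" is the grip in N (left out, the last holds). Time passes only in rows, so rows that do not move let the fingers close. It gives the time, the measured TCP pose, the force, the opening and the grip force at its end, in the units of the state.
- env.state(): the state, without advancing time (a new reading comes with each control period).
- env.grab_frame(name): name is "side" or "top" or "wrist"; returns a dict with "pixels" (480x640x3 uint8, red, green, blue), "depth" (480x640 float32, mm along the optical axis (not along the pixel's ray), 0 where there is no reading), "intrinsics" (3x3 intrinsics, pixels), "dist" ([k1, k2, p1, p2, k3] as OpenCV has them; the pictures are not rectified), "cam_to_world" (4x4, takes a point from camera to world coordinates). Camera axes: x right, y down, z forward; pixel columns grow to the right and rows downward; lengths in mm; the calibration is good to about 2 mm. A picture is of the moment at which its call begins.
- env.job_done(): hands the job in; it is judged then, once.
The state is a dict: "time_s": time; "qpos": joint angles; "qvel": joint speeds; "effort": joint torques, N m; "ee_pos": TCP position; "ee_rot": TCP orientation; "force": force on the tool from outside, world axes, zero at the start; "torque": the same for the moment, N m; "gripper_width": finger opening in mm; "gripper_force": force on a finger pad.
Only numpy, scipy, OpenCV 4.12 (cv2) and the standard library are available. Lean on these libraries where they do the work, as an engineer would, in place of code of your own. Each camera call takes 0.05 s, during which the arm holds its last target. There are 200 camera calls.

## Task

Get the parts kit ready for banding in the blue jig on the bench: take the orange oil filter out of the bay and stand it upright on the bench outside the jig, then push the green carton square and flush against both fences in the corner of the bay, where the yellow rectangle is painted. Then slide the yellow carton, standing on its long edge, into the narrow slot between the green carton and the short divider until it meets the end fence, with the green carton still square and flush. Leave all the other stock and tools where they are.

Things in the scene. Friction and masses are not known exactly. Their poses are not given: they have to be found in the camera images.
- jig: Blue steel jig fixed to the bench, no floor; fences 50 mm high, 8 mm thick. Origin: on the bench at the inner corner where the two fence faces meet; the bay lies to -x, -y. End fence: inner face x = 0, y from 0 to -174 mm. Side fence: inner face y = 0, x from 0 to -240 mm. Divider: 50 mm high, faces y = -166 and -174 mm, x from 0 to -60 mm. Outside the fences a foot 25 mm wide, 5 mm high.
- seat (a point): Where the centre of the green carton's underside belongs: centre of the 110 x 130 mm (x, y) yellow rectangle painted on the bench in the jig's corner. Axes as the jig's.
- slot (a point): Bench level, end fence face, middle of the 36 mm wide slot left between the seated green carton and the divider. Axes as the jig's: the slot runs from here to -x.
- disc_box: Green carton with a yellow band, lying flat, 110 x 130 x 55 mm (x, y, z), about 0.6 kg, too wide to grip. Origin: centre of its underside. It starts in front of the bay, turned by up to 30 degrees from the jig's axes; in place its x axis is along the jig's x.
- slab_yellow: Yellow thin carton with a green band, standing on its long edge, 150 x 30 x 110 mm (x, y, z), about 0.2 kg. Origin: centre of its underside. Stands in a loose row with a blue and a white one of the same size, in any order; in place its x axis is along the jig's x and one of its ends meets the end fence.
- oil_filter: Orange upright canister, diameter 64 mm, 90 mm high, about 0.25 kg. Origin: centre of its underside. Starts standing in the bay.
- slab_blue: Blue carton, as the yellow one: 150 x 30 x 110 mm, origin at the centre of its underside; leave alone.
- slab_white: White carton with a red band, 150 x 30 x 110 mm, origin at the centre of its underside; leave alone.
- grease_jar: Jar with a red cap, diameter 56 mm, 65 mm high, beyond the divider; origin at the centre of its underside; leave alone.
- spray_can: Red spray can, diameter 54 mm, 160 mm high, outside the side fence; origin at the centre of its underside; leave alone.
- tape_roll: Roll of tape lying flat, outer diameter 100 mm, 45 mm high; origin at the centre of its underside; leave alone.
- wrench: Steel wrench 150 mm long lying on the bench beyond the row of thin cartons, along its x axis; leave alone.

How it is judged:
By the outcome, as a careful person would: the job done as asked, in the order asked, and still so for the second after the job is handed in, with the robot touching nothing.
It also fails if it takes over 72 s, if anything falls off the work surface, if the arm or the gripper's body presses on something with over 40 N, if the wrist force passes 120 N, or if a joint passes its speed limit or range.

## Working session

There is one attempt and no reset: what is moved stays moved. The work goes in short steps, Python scripts to look and compute and a tool call to move; the robot and the scene stay as the last step left them, time stands still between calls to the robot, and variables do not carry over. Pictures are saved under pics/ and viewed, at most 10 in all, crops included, and the job is handed in when it is done.

Besides the shell and the picture viewer there is one more tool, called after "Emit:" as name([rows], argument=value, ...), one row to a line, values as JSON. send_rows: Moves the arm, as the interface text tells. Shifts and turns lie within -1 to 1; 1 stands for 0.04 m of shift or 0.12 rad of turn. Its arguments: {"type":"object","properties":{"steps":{"type":"array"},"squeeze":{"type":"number"}},"required":["steps"]}

```bash
ls; mkdir -p pics; python3 - <<'E'
from workcell import env
import cv2,numpy as np
s=env.state();print(s)
for n in("top","side"):
    f=env.grab_frame(n);cv2.imwrite(f"pics/{n}0.png",f["pixels"][:,:,::-1]);np.savez(f"{n}0.npz",**f)
    print(f["intrinsics"],f["dist"],f["cam_to_world"])
E
```

```text
pics
{'time_s': 0.0, 'qpos': array([ 6.71514604e+01,  1.83509077e+01,  8.97070470e+01,  1.40003395e-03,
        7.20448594e+01, -1.14798569e+00]), 'qvel': array([-0.00658117,  0.05014633,  0.0026191 , -0.01888614,  0.07014758,
       -0.04699284]), 'effort': array([-2.46256539e-03, -4.12452829e+01, -2.31971079e+01,  7.26330187e-02,
        4.53576038e-02, -1.29625587e-04]), 'ee_pos': array([212.41947387, 533.76664626, 213.12330612]), 'ee_rot': array([-1.79897233e+02, -3.39066388e-03,  1.58299010e+02]), 'force': array([-0.34380359,  0.01642167,  0.21259832]), 'torque': array([0.02621428, 0.04349196, 0.01456698]), 'gripper_force': 0.0, 'gripper_width': 91.12692250218296}
[[559.35875128   0.         329.39411719]
 [  0.         559.35875128 232.82489356]
 [  0.           0.           1.        ]] [0.05527035 0.         0.         0.         0.        ] [[ 1.28164029e-02 -9.91406202e-01  1.30190179e-01  4.47264397e+02]
 [-9.99842876e-01 -1.11117850e-02  1.38113074e-02 -1.48243940e+01]
 [-1.22459705e-02 -1.30346734e-01 -9.91392841e-01  1.15307323e+03]
 [ 0.00000000e+00  0.00000000e+00  0.00000000e+00  1.00000000e+00]]
[[441.86870034   0.         318.07755154]
 [  0.         441.86870034 246.12329985]
 [  0.           0.           1.        ]] [-0.06751234  0.          0.          0.          0.        ] [[ 9.83731762e-01 -1.22787539e-01  1.31129860e-01  4.43803003e+02]
 [-1.78705006e-01 -5.94354761e-01  7.84096256e-01 -7.08518523e+02]
 [-1.83395932e-02 -7.94773954e-01 -6.06628404e-01  5.86322303e+02]
 [ 0.00000000e+00  0.00000000e+00  0.00000000e+00  1.00000000e+00]]
```

View pics/top0.png

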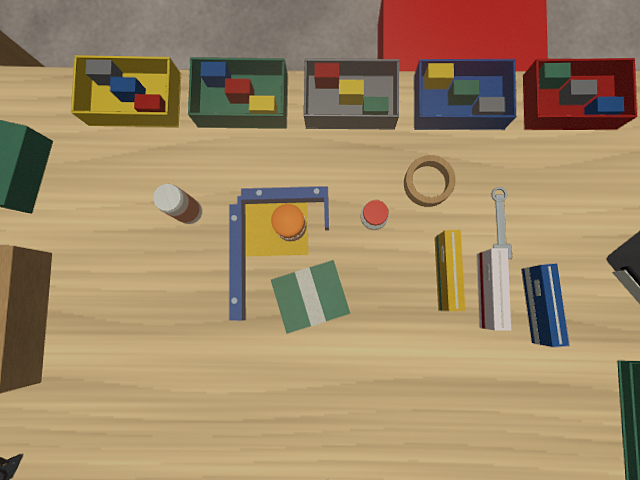

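View pics/side0.png

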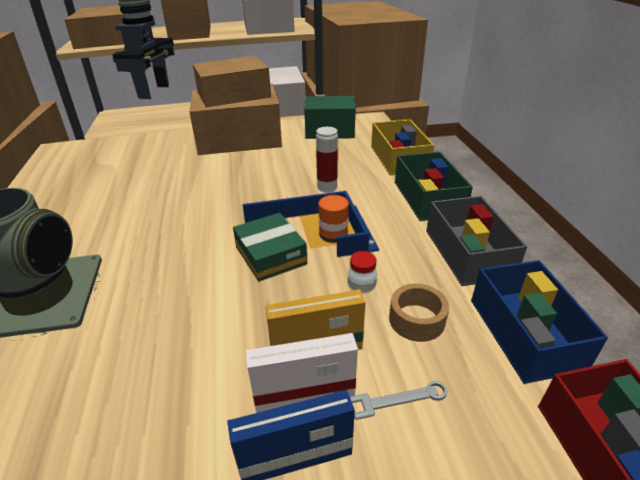

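The top view has world +x up and +y left. The jig's corner is near (243,202), the filter near (288,222) on the painted seat, and the green carton near (310,297), turned about 17°. The yellow slab is near (450,270), on the left end of the row. The side view agrees, with the yellow slab nearest the jig.

```bash
cat > h.py <<'E'
import cv2,numpy as np
from workcell import env
def cloud(f):
    K,d,T=f["intrinsics"],np.array(f["dist"]),f["cam_to_world"]
    v,u=np.mgrid[:480,:640]
    p=cv2.undistortPoints(np.stack([u,v],-1).reshape(-1,1,2).astype(float),K,d).reshape(480,640,2)
    z=f["depth"].astype(float)
    P=np.dstack([p*z[...,None],z])@T[:3,:3].T+T[:3,3]
    P[z==0]=np.nan
    return P
def hsv(f): return cv2.cvtColor(f["pixels"],cv2.COLOR_RGB2HSV)
def rect(P,m):
    """largest blob of mask -> minAreaRect of world xy (mm), mean z"""
    n,l,s,c=cv2.connectedComponentsWithStats(m.astype(np.uint8));k=1+np.argmax(s[1:,4])
    q=P[l==k];(c,wh,a)=cv2.minAreaRect(q[:,:2].astype(np.float32))
    return np.round(c,1),np.round(wh,1),round(a,2),np.round(np.median(q[:,2]),1),len(q),q
def measure(f,box=(380,130,575,350)):
    P=cloud(f);H=hsv(f);h,s,v=H[...,0],H[...,1],H[...,2];z=P[...,2]
    v_,u=np.mgrid[:480,:640]
    roi=(u>140)&(u<580)&(v_>135)&(v_<360)
    M=dict(top_green=roi&(u<360)&(abs(z-55)<7)&(h<100)&~((h>100)&(h<130)),
      filt=roi&(z>82)&(z<100)&(h<20)&(s>100),
      slabs=roi&(z>103)&(z<117),can=roi&(z>150),jar=roi&(z>58)&(z<75)&(u>360)&(u<395)&(v_<230),
      tape=roi&(z>38)&(z<52)&(u>395))
    return P,H,M
E
python3 - <<'E'
from h import *
f=dict(np.load("top0.npz"));P,H,M=measure(f)
for k,m in M.items():
    n,l,s,c=cv2.connectedComponentsWithStats(m.astype(np.uint8))
    for i in range(1,n):
        if s[i,4]>40:
            q=P[l==i];r=cv2.minAreaRect(q[:,:2].astype(np.float32));print(k,s[i,4],np.round(r[0],1),np.round(r[1],1),round(r[2],1),"z",np.round(np.median(q[:,2]),1), "col",H[l==i].mean(0).round())
# jig fence tops
h,s=H[...,0],H[...,1];z=P[...,2];v,u=np.mgrid[:480,:640]
b=(h>105)&(h<125)&(s>90)&(z>42)&(z<58)&(u<340)&(u>220)&(v<330)&(v>180)
q=P[b];print(len(q),np.median(q[:,2]),q.min(0),q.max(0))
side=q[(q[:,0]<q[:,0].max()-40)&(q[:,1]>q[:,1].max()-40)]
end=q[q[:,0]>q[:,0].max()-25]
for nm,e,a in(("side",side,0),("end",end,1)):
    # inner edge via per-bin extremes
    o=1-a;bins=np.round(e[:,a]/6);pts=[]
    for k in np.unique(bins):
        w=e[bins==k]
        if len(w)>=2: pts.append((np.median(w[:,a]),w[:,o].min(),w[:,o].max(),))
    pts=np.array(pts)[1:-1];print(nm,"inner fit",np.polyfit(pts[:,0],pts[:,1],1),"outer",np.polyfit(pts[:,0],pts[:,2],1),"range",e[:,a].min(),e[:,a].max())
div=q[q[:,1]<q[:,1].min()+15];print("div",div.min(0),div.max(0))
# yellow paint
y=(h>15)&(h<32)&(s>150)&(abs(z)<6)&(u>235)&(u<320)&(v>190)&(v<265)
print("paint",rect(P,y)[:5])
E
```

```text
top_green 3773 [466.9  36.9] [111.7 130.1] 18.1 z 54.4 col [ 55.  59. 134.]
filt 76 [630.  279.3] [18.5 50.9] 55.3 z 91.5 col [ 11. 136.  91.]
filt 836 [612.4  81.8] [62.  62.3] 24.1 z 89.0 col [ 14. 183. 197.]
slabs 76 [631.3 280. ] [20.4 52.6] 57.1 z 111.0 col [ 11. 114. 106.]
slabs 1360 [ 517.5 -232.4] [150.4  31.1] 2.1 z 109.6 col [ 24. 172. 184.]
slabs 1405 [ 485.2 -316.7] [148.8  31.5] 0.5 z 109.5 col [ 13.  18. 198.]
slabs 1491 [ 456.4 -412.3] [149.9  32.9] 5.7 z 109.7 col [ 97. 149. 127.]
can 619 [639.7 293.3] [49.3 48.5] 44.2 z 159.2 col [ 28.  16. 185.]
jar 487 [633.7 -90.1] [47.6 47.9] 42.5 z 64.7 col [  4. 163. 188.]
tape 897 [ 705.4 -200.6] [98.3 99.2] 88.7 z 44.6 col [ 17. 119. 153.]
tape 46 [ 559.9 -216.2] [65.6  1.6] 2.4 z 45.0 col [ 41. 126.  77.]
tape 158 [ 485.2 -302.4] [150.4   2.8] 0.3 z 45.3 col [10. 69. 98.]
tape 205 [ 455.7 -398.2] [148.6   5.5] 6.8 z 44.8 col [67. 76. 79.]
tape 65 [ 483.5 -219.1] [80.3  1.9] 1.8 z 44.7 col [ 49. 137.  69.]
779 49.45525410722007 [420.71338984   5.52126118  43.42695945] [673.53143266 185.14527787  56.04542803]
side inner fit [4.67856920e-02 1.50740295e+02] outer [3.51410680e-02 1.62229941e+02] range 420.71338984118864 632.6196784186734
end inner fit [-3.26259012e-02  6.65281817e+02] outer [-3.64973019e-02  6.72666278e+02] range 6.0181108906836815 185.14527787308276
div [605.62782304   5.52126118  45.2935787 ] [673.53143266  20.4590943   55.44985913]
paint (array([606.3, 112. ]), array([110.3, 130.3]), 2.5, np.float64(-0.2), 2196)
```

```bash
cat > go.py <<'E'
"""plan(waypoints): each (x,y,z,yaw,n) -> n rows [dx,dy,dz,turn] per row in move units; turn-then-shift safe"""
from h import *
J=np.array([658.8,179.1]);JY=2.2
def jw(x,y,Y=None):
    a=np.radians(JY if Y is None else Y);return J+np.array([x*np.cos(a)-y*np.sin(a),x*np.sin(a)+y*np.cos(a)])
def wj(p):
    a=np.radians(JY);d=np.array(p)-J;return np.round([d[0]*np.cos(a)+d[1]*np.sin(a),-d[0]*np.sin(a)+d[1]*np.cos(a)],1)
def plan(wps,start=None):
    s=env.state();p=np.array(s["ee_pos"]);yaw=s["ee_rot"][2]%360
    print("at",p.round(1),"yaw",round(yaw,2),"t",round(s["time_s"],2))
    for x,y,z,w,n in wps:
        t=(w-yaw+180)%360-180;d=np.array([x,y,z])-p;R=[]
        for k in range(n):
            a=np.radians(yaw+t*k/n);e=d/n
            R.append(np.round([(e[0]*np.cos(a)+e[1]*np.sin(a))/40,(e[0]*np.sin(a)-e[1]*np.cos(a))/40,-e[2]/40,np.radians(-t/n)/.12],2).tolist())
        print((x,y,z,w),R if abs(t)>.3 else f"{n} x {R[0]}")
        p=np.array([x,y,z]);yaw=w
E
python3 - <<'E'
from go import *
plan([(212.4,533.8,213,182.2,4),(612.4,81.8,160,182.2,16),(612.4,81.8,30,182.2,4)])
E
```

```text
at [212.5 533.8 213.2] yaw 158.3 t 0.1
(212.4, 533.8, 213, 182.2) [[0.0, -0.0, 0.0, -0.87], [0.0, -0.0, 0.0, -0.87], [0.0, -0.0, 0.0, -0.87], [0.0, -0.0, 0.0, -0.87]]
(612.4, 81.8, 160, 182.2) 16 x [-0.6, -0.73, 0.08, -0.0]
(612.4, 81.8, 30, 182.2) 4 x [-0.0, 0.0, 0.81, -0.0]
```

Emit:
send_rows([
  [[0, 0, 0, -0.87, 1], [0, 0, 0, -0.87, 1], [0, 0, 0, -0.87, 1], [0, 0, 0, -0.87, 1], [-0.6, -0.73, 0.08, 0, 1]],
])

```text
time_s: 0.52
ee_pos: [235.3, 509.6, 210.5]
ee_rot: [179.8, -0.1, -177.3]
force: [1.3, -0.0, 0.2]
gripper_width: 91.1
gripper_force: 0.0
```

Emit:
send_rows([
  [[-0.6, -0.73, 0.08, 0, 1], [-0.6, -0.73, 0.08, 0, 1], [-0.6, -0.73, 0.08, 0, 1], [-0.6, -0.73, 0.08, 0, 1], [-0.6, -0.73, 0.08, 0, 1]],
])

```text
time_s: 0.93
ee_pos: [364.0, 363.1, 194.3]
ee_rot: [-180.0, -0.0, -177.8]
force: [0.8, -0.3, 0.7]
gripper_width: 90.9
gripper_force: 0.0
```

Emit:
send_rows([
  [[-0.6, -0.73, 0.08, 0, 1], [-0.6, -0.73, 0.08, 0, 1], [-0.6, -0.73, 0.08, 0, 1], [-0.6, -0.73, 0.08, 0, 1], [-0.6, -0.73, 0.08, 0, 1]],
])

```text
time_s: 1.35
ee_pos: [489.6, 221.8, 178.3]
ee_rot: [-180.0, -0.0, -177.8]
force: [-0.0, 0.3, 0.9]
gripper_width: 91.3
gripper_force: 0.0
```

Emit:
send_rows([
  [[-0.6, -0.73, 0.08, 0, 1], [-0.6, -0.73, 0.08, 0, 1], [-0.6, -0.73, 0.08, 0, 1], [-0.6, -0.73, 0.08, 0, 1], [-0.6, -0.73, 0.08, 0, 1]],
])

```text
time_s: 1.77
ee_pos: [615.2, 80.6, 162.1]
ee_rot: [180.0, -0.0, -177.8]
force: [0.3, 0.1, 0.1]
gripper_width: 91.4
gripper_force: 0.0
```

Emit:
send_rows([
  [[0.07, 0.03, 0.8, 0, 1], [0, 0, 0.83, 0, 1], [0, 0, 0.83, 0, 1], [0, 0, 0.83, 0, 1], [0, 0, 0, 0, 0]],
], squeeze=20)

```text
time_s: 2.18
ee_pos: [606.3, 82.6, 24.3]
ee_rot: [-179.9, -0.8, -177.8]
force: [-1.1, -0.1, -0.1]
gripper_width: 87.1
gripper_force: 0.0
```

Emit:
send_rows([
  [[0, 0, 0, 0, 0], [0, 0, 0, 0, 0], [0, 0, 0, 0, 0], [0, 0, 0, 0, 0], [0, 0, 0, 0, 0]],
])

```text
time_s: 2.6
ee_pos: [613.4, 83.5, 33.6]
ee_rot: [180.0, 0.3, -177.8]
force: [0.2, -1.4, 5.5]
gripper_width: 63.7
gripper_force: 20.0
```

```bash
python3 - <<'E'
from go import *
s=env.state();z=s["ee_pos"][2];x,y=s["ee_pos"][:2];print(s["gripper_width"],s["gripper_force"])
plan([(x,y,z+110,182.2,4),(450,290,z+110,182.2,7),(450,290,z,182.2,4)])
E
```

```text
63.689553343440814 20.00028446316719
at [613.4  83.5  33.6] yaw 182.24 t 2.6
(np.float64(613.3800542328784), np.float64(83.50874086098328), np.float64(143.6357271036126), 182.2) 4 x [-0.0, 0.0, -0.69, 0.0]
(450, 290, np.float64(143.6357271036126), 182.2) 7 x [0.55, 0.76, -0.0, -0.0]
(450, 290, np.float64(33.6357271036126), 182.2) 4 x [-0.0, 0.0, 0.69, -0.0]
```

Emit:
send_rows([
  [[0, 0, -0.4, 0, 0], [0, 0, -0.8, 0, 0], [0, 0, -0.8, 0, 0], [0, 0, -0.75, 0, 0], [0.3, 0.4, 0, 0, 0]],
], squeeze=25)

```text
time_s: 3.02
ee_pos: [604.8, 97.7, 148.5]
ee_rot: [180.0, 0.9, -177.9]
force: [2.8, 0.6, -1.0]
gripper_width: 63.6
gripper_force: 25.0
```

Emit:
send_rows([
  [[0.55, 0.76, 0, 0, 0], [0.55, 0.76, 0, 0, 0], [0.55, 0.76, 0, 0, 0], [0.55, 0.76, 0, 0, 0], [0.55, 0.76, 0, 0, 0]],
])

```text
time_s: 3.43
ee_pos: [481.6, 247.6, 141.6]
ee_rot: [180.0, 0.0, -177.8]
force: [0.1, 0.1, -1.5]
gripper_width: 63.6
gripper_force: 25.0
```

Emit:
send_rows([
  [[0.55, 0.76, 0, 0, 0], [0.25, 0.36, 0, 0, 0], [0, 0, 0.4, 0, 0], [0, 0, 0.7, 0, 0], [0, 0, 0.7, 0, 0]],
])

```text
time_s: 3.85
ee_pos: [449.6, 291.2, 69.9]
ee_rot: [179.9, 0.2, -177.7]
force: [0.7, 0.2, -3.2]
gripper_width: 63.5
gripper_force: 25.0
```

Emit:
send_rows([
  [[0, 0, 0.5, 0, 0], [0, 0, 0.2, 0, 0], [0, 0, 0.1, 0, 0], [0, 0, 0, 0, 0], [0, 0, 0, 0, 0]],
])

```text
time_s: 4.27
ee_pos: [450.3, 290.5, 38.3]
ee_rot: [179.9, 0.1, -177.8]
force: [0.1, 0.0, -2.8]
gripper_width: 63.6
gripper_force: 25.0
```

Emit:
send_rows([
  [[0, 0, 0.06, 0, 0], [0, 0, 0.04, 0, 0], [0, 0, 0.03, 0, 0], [0, 0, 0, 0, 0], [0, 0, 0, 0, 0]],
])

```text
time_s: 4.68
ee_pos: [450.1, 290.4, 33.6]
ee_rot: [179.9, 0.1, -177.8]
force: [-1.7, -0.2, 6.3]
gripper_width: 63.0
gripper_force: 25.0
```

Emit:
send_rows([
  [[0, 0, 0, 0, 1], [0, 0, 0, 0, 1], [0, 0, 0, 0, 1], [0, 0, 0, 0, 1], [0, 0, -0.3, 0, 1]],
])

```text
time_s: 5.1
ee_pos: [448.1, 289.2, 42.3]
ee_rot: [-179.9, -0.2, -177.8]
force: [-0.1, -0.2, -0.0]
gripper_width: 91.0
gripper_force: 0.0
```

Emit:
send_rows([
  [[0, 0, -0.8, 0, 1], [0, 0, -0.8, 0, 1], [0, 0, -0.8, 0, 1], [0, 0, -0.4, 0, 1], [0, 0, 0, 0, 0.6]],
])

```text
time_s: 5.52
ee_pos: [451.8, 291.5, 160.2]
ee_rot: [179.7, 0.4, -177.8]
force: [-0.0, -0.1, 0.2]
gripper_width: 87.1
gripper_force: 0.0
```

```bash
python3 - <<'E'
from go import *
f=env.grab_frame("top");P,H,M=measure(f)
print(rect(P,M["top_green"])[:5])
v,u=np.mgrid[:480,:640]
print(wj((466.9,36.9)),[rect(P,m)[:5] for m in [M["filt"]&(u<240)&(v>230)] if m.any()])
s=env.state();print(s["gripper_width"])
plan([(495.8,-51.5,145,108.1,12),(495.8,-51.5,14,108.1,5),(*jw(-197,-146),14,92.2,12)])
E
```

```text
(array([466.9,  37. ]), array([111.8, 130.1]), 18.08, np.float64(54.4), 3768)
[-197.2 -134.7] []
83.33770353153366
at [450.5 290.7 157.7] yaw 182.22 t 5.57
(495.8, -51.5, 145, 108.1) [[-0.07, -0.72, 0.03, 0.9], [-0.14, -0.7, 0.03, 0.9], [-0.22, -0.69, 0.03, 0.9], [-0.29, -0.66, 0.03, 0.9], [-0.36, -0.62, 0.03, 0.9], [-0.42, -0.58, 0.03, 0.9], [-0.48, -0.53, 0.03, 0.9], [-0.54, -0.48, 0.03, 0.9], [-0.59, -0.42, 0.03, 0.9], [-0.63, -0.35, 0.03, 0.9], [-0.66, -0.28, 0.03, 0.9], [-0.69, -0.21, 0.03, 0.9]]
(495.8, -51.5, 14, 108.1) 5 x [0.0, 0.0, 0.66, -0.0]
(np.float64(467.54982559388554), np.float64(25.64521581380785), 14, 92.2) [[0.17, -0.01, -0.0, 0.19], [0.17, -0.01, -0.0, 0.19], [0.17, -0.01, -0.0, 0.19], [0.17, -0.02, -0.0, 0.19], [0.17, -0.02, -0.0, 0.19], [0.17, -0.03, -0.0, 0.19], [0.17, -0.03, -0.0, 0.19], [0.17, -0.03, -0.0, 0.19], [0.17, -0.04, -0.0, 0.19], [0.17, -0.04, -0.0, 0.19], [0.17, -0.05, -0.0, 0.19], [0.16, -0.05, -0.0, 0.19]]
```

Emit:
send_rows([
  [[-0.07, -0.72, 0.03, 0.9, 0.6], [-0.14, -0.7, 0.03, 0.9, 0.6], [-0.22, -0.69, 0.03, 0.9, 0.6], [-0.29, -0.66, 0.03, 0.9, 0.6], [-0.36, -0.62, 0.03, 0.9, 0.6]],
])

```text
time_s: 5.98
ee_pos: [467.1, 145.8, 148.0]
ee_rot: [-179.9, -0.1, 151.0]
force: [0.5, -0.3, -0.4]
gripper_width: 55.0
gripper_force: 0.0
```

Emit:
send_rows([
  [[-0.42, -0.58, 0.03, 0.9, 0.6], [-0.48, -0.53, 0.03, 0.9, 0.6], [-0.54, -0.48, 0.03, 0.9, 0.6], [-0.59, -0.42, 0.03, 0.9, 0.6], [-0.63, -0.35, 0.03, 0.9, 0.6]],
])

```text
time_s: 6.4
ee_pos: [485.4, 3.1, 142.0]
ee_rot: [-179.8, -0.1, 120.0]
force: [0.5, -0.6, 0.1]
gripper_width: 54.1
gripper_force: 0.0
```

Emit:
send_rows([
  [[-0.66, -0.28, 0.03, 0.9, 0.6], [-0.69, -0.21, 0.03, 0.9, 0.6], [0, 0, 0, 0, 0.6], [0, 0, 0, 0, 0.6], [0, 0, 0, 0, 0.6]],
])

```text
time_s: 6.82
ee_pos: [493.0, -52.0, 140.2]
ee_rot: [-179.9, -0.1, 108.0]
force: [0.1, -0.6, -0.5]
gripper_width: 54.7
gripper_force: 0.0
```

Emit:
send_rows([
  [[0, -0.03, 0.4, 0, 0.6], [0, 0.1, 0.8, 0, 0.6], [0, 0, 0.8, 0, 0.6], [0, 0, 0.7, 0, 0.6], [0, 0, 0.4, 0, 0.6]],
])

```text
time_s: 7.23
ee_pos: [494.1, -49.8, 14.5]
ee_rot: [-179.7, -0.2, 108.1]
force: [-0.3, -0.4, -0.3]
gripper_width: 55.0
gripper_force: 0.0
```

Emit:
send_rows([
  [[0.17, -0.01, 0, 0.19, 0.6], [0.17, -0.01, 0, 0.19, 0.6], [0.17, -0.01, 0, 0.19, 0.6], [0.17, -0.02, 0, 0.19, 0.6], [0.17, -0.02, 0, 0.19, 0.6]],
])

```text
time_s: 7.65
ee_pos: [483.8, -18.3, 16.9]
ee_rot: [-179.9, 0.0, 101.6]
force: [-0.3, -2.3, -0.8]
gripper_width: 54.8
gripper_force: 1.1
```

Emit:
send_rows([
  [[0.17, -0.03, 0, 0.19, 0.6], [0.17, -0.03, 0, 0.19, 0.6], [0.17, -0.03, 0, 0.19, 0.6], [0.17, -0.03, 0, 0.19, 0.6], [0.17, -0.04, 0, 0.19, 0.6]],
])

```text
time_s: 8.07
ee_pos: [472.3, 14.3, 17.0]
ee_rot: [-179.9, 0.0, 95.1]
force: [0.1, -1.7, -1.3]
gripper_width: 55.0
gripper_force: 1.2
```

```bash
python3 - <<'E'
from go import *
f=env.grab_frame("top");P,H,M=measure(f)
r=rect(P,M["top_green"]);print(r[:5],wj(r[0]))
s=env.state();print(wj(s["ee_pos"][:2]),s["gripper_width"],s["force"])
plan([(*jw(wj(s["ee_pos"][:2])[0],-146),14,92.2,3)])
cv2.imwrite("pics/t1.png",f["pixels"][140:380,140:460,::-1].repeat(2,0).repeat(2,1))
E
```

```text
(array([461.3, 133.8]), array([111.6,  56.1]), 4.83, np.float64(54.4), 1309) [-199.1  -37.7]
[-193.2 -156.5] 54.41485882840201 [-1.34784637  1.36289321 -1.08080924]
at [471.7  15.3  17. ] yaw 95.0 t 8.12
(np.float64(471.34702467624584), np.float64(25.791089488340447), 14, 92.2) [[0.09, 0.0, 0.03, 0.14], [0.09, 0.0, 0.03, 0.14], [0.09, 0.0, 0.03, 0.14]]
```

View pics/t1.png

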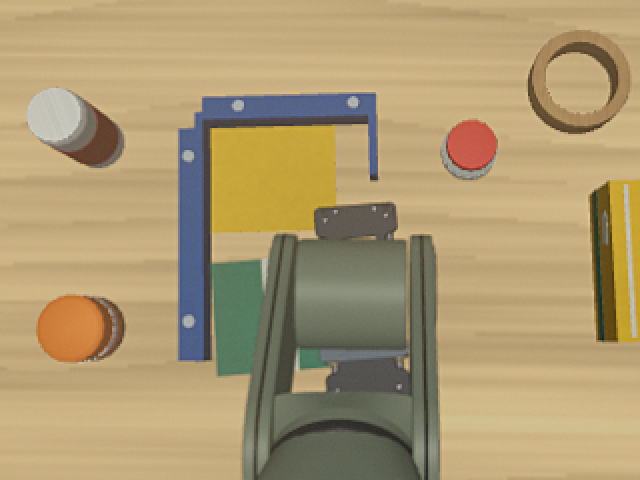

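The crop shows the carton following the fingers, almost against the side fence (its left edge at crop x≈215). The filter stands upright outside the jig at (75,328), and the painted rectangle is clear at (272,178).

Emit:
send_rows([
  [[0.09, 0, 0, 0.14, 0.6], [0.09, 0, 0, 0.14, 0.6], [0.08, 0, 0, 0.13, 0.6], [0.04, 0, 0, 0, 0.6], [0.04, 0, 0, 0, 0.6]],
])

```text
time_s: 8.53
ee_pos: [470.0, 23.8, 17.2]
ee_rot: [-179.7, 0.3, 92.4]
force: [-4.9, -24.9, 4.1]
gripper_width: 54.6
gripper_force: 12.1
```

```bash
python3 - <<'E'
from go import *
f=env.grab_frame("top");P,H,M=measure(f)
h,s,v=H[...,0],H[...,1],H[...,2];z=P[...,2];V,u=np.mgrid[:480,:640]
y=(h>15)&(h<32)&(s>150)&(abs(z)<6)&(u>235)&(u<320)&(V>190)&(V<258)
r=rect(P,y);print(r[:5])
print(wj(env.state()["ee_pos"][:2]))
E
```

```text
(array([606.1, 112.5]), array([110.3, 130.1]), 1.87, np.float64(-0.2), 3027)
[-194.7 -148. ]
```

Emit:
send_rows([
  [[-0.3, 0, 0, 0, 0.6], [-0.4, 0, -0.3, 0, 0.6], [0, 0, -0.8, 0, 0.6], [0, 0, -0.8, 0, 0.6], [-0.8, 0, -0.3, 0, 0.6]],
])

```text
time_s: 9.0
ee_pos: [477.3, -30.5, 109.3]
ee_rot: [179.6, -0.1, 92.2]
force: [1.2, -0.5, -0.8]
gripper_width: 54.8
gripper_force: 0.0
```

Emit:
send_rows([
  [[-0.9, 0, 0, 0, 0.6], [-0.9, 0, 0, 0, 0.6], [-0.9, 0, 0, 0, 0.6], [0, 0, 0, 0, 0.6], [0, 0, 0, 0, 0.6]],
])

```text
time_s: 9.42
ee_pos: [478.9, -142.3, 105.6]
ee_rot: [180.0, -0.0, 91.9]
force: [0.0, 1.0, -0.5]
gripper_width: 54.9
gripper_force: 0.0
```

```bash
sed -i 's/^J=.*/J=np.array([658.8,179.3]);JY=2.0/' go.py; python3 - <<'E'
from go import *
f=env.grab_frame("top");P,H,M=measure(f)
r=rect(P,M["top_green"]);print(r[:5],wj(r[0]))
cv2.imwrite("pics/t2.png",f["pixels"][140:380,140:460,::-1].repeat(2,0).repeat(2,1))
x=wj(r[0])[0]-55-30
plan([(*jw(x,-65),88,182,14),(*jw(x,-65),14,182,3),(*jw(-110-18,-65),14,182,20)])
E
```

```text
(array([466.1, 107. ]), array([112.1, 131.1]), 2.37, np.float64(54.3), 3821) [-195.1  -65.5]
at [ 478.6 -141.1  105.4] yaw 91.96 t 9.47
(np.float64(381.13909663761376), np.float64(104.56424721738827), 88, 182) [[0.44, -0.16, 0.03, -0.94], [0.46, -0.11, 0.03, -0.94], [0.47, -0.06, 0.03, -0.94], [0.47, -0.0, 0.03, -0.94], [0.47, 0.05, 0.03, -0.94], [0.46, 0.1, 0.03, -0.94], [0.45, 0.15, 0.03, -0.94], [0.43, 0.2, 0.03, -0.94], [0.4, 0.25, 0.03, -0.94], [0.37, 0.29, 0.03, -0.94], [0.34, 0.33, 0.03, -0.94], [0.3, 0.37, 0.03, -0.94], [0.25, 0.4, 0.03, -0.94], [0.21, 0.42, 0.03, -0.94]]
(np.float64(381.13909663761376), np.float64(104.56424721738827), 14, 182) 3 x [-0.0, 0.0, 0.62, 0.0]
(np.float64(533.1464414272183), np.float64(109.87246066583867), 14, 182) 20 x [-0.19, 0.0, -0.0, 0.0]
```

Emit:
send_rows([
  [[0.44, -0.16, 0.03, -0.94, 0.8], [0.46, -0.11, 0.03, -0.94, 0.8], [0.47, -0.06, 0.03, -0.94, 0.8], [0.47, 0, 0.03, -0.94, 0.8], [0.47, 0.05, 0.03, -0.94, 0.8]],
])

```text
time_s: 9.88
ee_pos: [442.7, -51.3, 99.4]
ee_rot: [180.0, -0.0, 124.8]
force: [0.3, -0.2, 0.3]
gripper_width: 72.8
gripper_force: 0.0
```

Emit:
send_rows([
  [[0.46, 0.1, 0.03, -0.94, 0.8], [0.45, 0.15, 0.03, -0.94, 0.8], [0.43, 0.2, 0.03, -0.94, 0.8], [0.4, 0.25, 0.03, -0.94, 0.8], [0.37, 0.29, 0.03, -0.94, 0.8]],
])

```text
time_s: 10.3
ee_pos: [406.6, 36.0, 93.5]
ee_rot: [180.0, -0.0, 157.1]
force: [0.9, 0.1, -0.2]
gripper_width: 73.0
gripper_force: 0.0
```

Emit:
send_rows([
  [[0.34, 0.33, 0.03, -0.94, 0.8], [0.3, 0.37, 0.03, -0.94, 0.8], [0.25, 0.4, 0.03, -0.94, 0.8], [0.21, 0.42, 0.03, -0.94, 0.8], [0, 0, 0, 0, 0.8]],
])

```text
time_s: 10.72
ee_pos: [376.8, 106.6, 88.5]
ee_rot: [179.9, -0.1, -177.0]
force: [-0.5, -0.1, 0.5]
gripper_width: 72.9
gripper_force: 0.0
```

Emit:
send_rows([
  [[0, 0, 0, 0, 0.8], [0, 0, 0, 0, 0.8]],
])

```text
time_s: 10.88
ee_pos: [379.0, 104.1, 88.9]
ee_rot: [180.0, 0.0, -177.4]
force: [0.5, -0.3, -0.1]
gripper_width: 72.8
gripper_force: 0.0
```

Emit:
send_rows([
  [[0, 0, 0.5, 0.09, 0.8], [0, 0, 0.7, 0, 0.8], [0, 0, 0.5, 0, 0.8], [0, 0, 0.15, 0, 0.8], [-0.15, 0, 0, 0, 0.8]],
])

```text
time_s: 11.3
ee_pos: [383.0, 103.0, 13.5]
ee_rot: [-179.9, -0.3, -178.1]
force: [-1.0, -0.4, 0.7]
gripper_width: 73.0
gripper_force: 0.0
```

Emit:
send_rows([
  [[-0.2, 0, 0, 0, 0.8], [-0.2, 0, 0, 0, 0.8], [-0.2, 0, 0, 0, 0.8], [-0.2, 0, 0, 0, 0.8], [-0.2, 0, 0, 0, 0.8]],
])

```text
time_s: 11.72
ee_pos: [424.9, 105.1, 15.4]
ee_rot: [-180.0, -0.1, -178.1]
force: [-5.3, -0.1, 4.4]
gripper_width: 72.8
gripper_force: 2.9
```

Emit:
send_rows([
  [[-0.2, 0, 0, 0, 0.8], [-0.2, 0, 0, 0, 0.8], [-0.2, 0, 0, 0, 0.8], [-0.2, 0, 0, 0, 0.8], [-0.2, 0, 0, 0, 0.8]],
])

```text
time_s: 12.13
ee_pos: [465.1, 106.5, 15.4]
ee_rot: [-180.0, -0.1, -178.1]
force: [-5.2, 0.5, 3.0]
gripper_width: 72.9
gripper_force: 2.5
```

```bash
python3 - <<'E'
from go import *
f=env.grab_frame("top");P,H,M=measure(f)
r=rect(P,M["top_green"]);print(r[:5],wj(r[0]))
s=env.state();print(wj(s["ee_pos"][:2]),s["ee_pos"],s["ee_rot"],s["force"])
E
```

```text
(array([554., 110.]), array([ 84.4, 131.8]), 1.22, np.float64(54.4), 2191) [-107.2  -65.6]
[-193.4  -65.8] [467.85902301 106.83761261  15.57454821] [ 1.79970183e+02  1.72862770e-01 -1.78068429e+02] [ 1.01856246  0.22723272 -1.0588597 ]
```

Emit:
send_rows([
  [[-0.2, 0, 0, 0, 0.8], [-0.2, 0, 0, 0, 0.8], [-0.2, 0, 0, 0, 0.8], [-0.2, 0, 0, 0, 0.8], [-0.2, 0, 0, 0, 0.8]],
])

```text
time_s: 12.6
ee_pos: [505.0, 107.9, 15.1]
ee_rot: [-180.0, -0.1, -178.1]
force: [-7.6, 0.4, 4.1]
gripper_width: 72.8
gripper_force: 3.1
```

Emit:
send_rows([
  [[-0.2, 0, 0, 0, 0.8], [-0.15, 0, 0, 0, 0.8], [-0.1, 0, 0, 0, 0.8], [-0.1, 0, 0, 0, 0.8], [0, 0, 0, 0, 0.8]],
])

```text
time_s: 13.02
ee_pos: [528.2, 108.8, 14.9]
ee_rot: [180.0, 0.1, -178.1]
force: [-2.6, -0.1, 1.5]
gripper_width: 73.0
gripper_force: 0.9
```

Emit:
send_rows([
  [[-0.06, 0, 0, 0, 0.8], [-0.04, 0, 0, 0, 0.8], [0, 0, 0, 0, 0.8]],
])

```text
time_s: 13.27
ee_pos: [530.6, 108.8, 14.7]
ee_rot: [-180.0, -0.1, -178.0]
force: [-5.6, -0.2, 2.9]
gripper_width: 72.9
gripper_force: 2.4
```

Emit:
send_rows([
  [[-0.06, 0, 0, 0, 0.8], [-0.04, 0, 0, 0, 0.8], [-0.04, 0, 0, 0, 0.8], [0, 0, 0, 0, 0.8]],
])

```text
time_s: 13.6
ee_pos: [530.3, 108.7, 14.5]
ee_rot: [-180.0, -0.8, -178.1]
force: [-17.7, -0.3, 13.0]
gripper_width: 73.4
gripper_force: 8.7
```

Emit:
send_rows([
  [[-0.05, 0, 0, 0, 0.8], [0, 0, 0, 0, 0.8], [0.3, 0, 0, 0, 0.8], [0.6, 0, -0.3, 0, 0.8], [0.6, 0, -0.6, 0, 0.8]],
])

```text
time_s: 14.02
ee_pos: [478.2, 106.9, 49.3]
ee_rot: [-180.0, -0.1, -178.1]
force: [-0.8, 0.3, 1.4]
gripper_width: 72.8
gripper_force: 0.0
```

Emit:
send_rows([
  [[0.9, 0, -0.3, 0, 0.4], [0.9, -0.3, 0, 0, 0.4], [0.9, -0.4, 0, 0, 0.4], [0.8, -0.5, 0, 0, 0.4], [0, 0, 0, 0, 0.4]],
])

```text
time_s: 14.43
ee_pos: [333.5, 52.2, 62.1]
ee_rot: [-179.9, -0.3, -178.1]
force: [-1.0, 0.6, -0.8]
gripper_width: 42.6
gripper_force: 0.0
```

```bash
python3 - <<'E'
from go import *
f=env.grab_frame("top");P,H,M=measure(f);np.savez("top3.npz",**f)
r=rect(P,M["top_green"]);print(r[:5],wj(r[0]))
cv2.imwrite("pics/t3.png",f["pixels"][170:340,200:400,::-1].repeat(3,0).repeat(3,1))
plan([(*jw(-90,-155),100,92,14),(*jw(-90,-155),14,92,3)])
E
```

```text
(array([606.1, 111.7]), array([110.6, 131.3]), 2.04, np.float64(54.5), 3606) [-55.  -65.7]
at [338.2  53.3  62.9] yaw 181.86 t 14.48
(np.float64(574.264247557169), np.float64(21.2534671088151), 100, 92) [[-0.42, -0.07, -0.07, 0.93], [-0.42, -0.02, -0.07, 0.93], [-0.42, 0.02, -0.07, 0.93], [-0.42, 0.07, -0.07, 0.93], [-0.41, 0.12, -0.07, 0.93], [-0.39, 0.16, -0.07, 0.93], [-0.37, 0.21, -0.07, 0.93], [-0.35, 0.25, -0.07, 0.93], [-0.32, 0.28, -0.07, 0.93], [-0.28, 0.32, -0.07, 0.93], [-0.25, 0.35, -0.07, 0.93], [-0.21, 0.37, -0.07, 0.93], [-0.16, 0.39, -0.07, 0.93], [-0.12, 0.41, -0.07, 0.93]]
(np.float64(574.264247557169), np.float64(21.2534671088151), 14, 92) 3 x [0.0, 0.0, 0.72, 0.0]
```

View pics/t3.png

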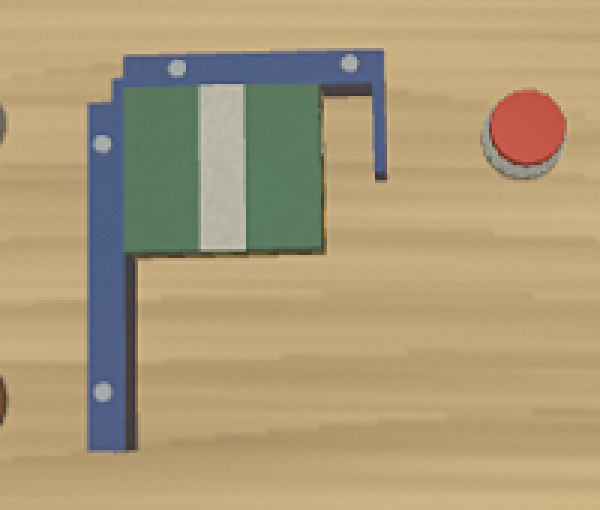

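The crop shows the green carton square in the corner with its top edges against both fences, at (125,87), and a clear slot at (345,130). I'll nudge it once towards the side fence to make sure it is flush.

Emit:
send_rows([
  [[-0.42, -0.07, -0.07, 0.93, 0], [-0.42, -0.02, -0.07, 0.93, 0], [-0.42, 0.02, -0.07, 0.93, 0], [-0.42, 0.07, -0.07, 0.93, 0], [-0.41, 0.12, -0.07, 0.93, 0]],
])

```text
time_s: 14.9
ee_pos: [428.3, 43.3, 77.4]
ee_rot: [179.8, 0.2, 149.7]
force: [-0.2, -0.3, 0.9]
gripper_width: 6.1
gripper_force: 0.0
```

Emit:
send_rows([
  [[-0.39, 0.16, -0.07, 0.93, 0], [-0.37, 0.21, -0.07, 0.93, 0], [-0.35, 0.25, -0.07, 0.93, 0], [-0.32, 0.28, -0.07, 0.93, 0], [-0.28, 0.32, -0.07, 0.93, 0]],
])

```text
time_s: 15.32
ee_pos: [512.6, 32.4, 91.2]
ee_rot: [179.8, 0.1, 117.7]
force: [0.5, 0.1, -0.3]
gripper_width: 0.5
gripper_force: 0.0
```

Emit:
send_rows([
  [[-0.25, 0.35, -0.07, 0.93, 0], [-0.21, 0.37, -0.07, 0.93, 0], [-0.2, 0.35, -0.07, 0.93, 0], [-0.2, 0.35, -0.07, 0.93, 0], [0, 0, 0, 0, 0]],
])

```text
time_s: 15.73
ee_pos: [579.5, 17.4, 102.8]
ee_rot: [179.5, 0.0, 92.3]
force: [0.9, -0.7, -0.3]
gripper_width: 0.1
gripper_force: 0.0
```

Emit:
send_rows([
  [[0, 0, 0, 0, 0], [0, 0, 0, 0, 0]],
])

```text
time_s: 15.9
ee_pos: [573.6, 18.1, 101.6]
ee_rot: [180.0, -0.0, 92.5]
force: [-1.1, 0.6, -0.4]
gripper_width: 0.6
gripper_force: 0.0
```

```bash
python3 - <<'E'
from go import *
s=env.state();print(wj(s["ee_pos"][:2]),s["gripper_width"])
plan([(*jw(-86,-158),s["ee_pos"][2],92,2),(*jw(-86,-158),16,92,4)])
E
```

```text
[ -90.8 -158.1] 0.566297970542952
at [573.6  18.1 101.6] yaw 92.53 t 15.9
(np.float64(578.3665093553528), np.float64(18.394892614567794), np.float64(101.59791493498032), 92) [[0.0, 0.06, -0.0, 0.04], [0.0, 0.06, -0.0, 0.04]]
(np.float64(578.3665093553528), np.float64(18.394892614567794), 16, 92) 4 x [0.0, 0.0, 0.53, 0.0]
```

Emit:
send_rows([
  [[0, 0.09, 0.4, 0.08, 0], [0, 0, 0.6, 0, 0], [0, 0, 0.6, 0, 0], [0, 0, 0.4, 0, 0], [0, 0, 0.12, 0, 0]],
])

```text
time_s: 16.32
ee_pos: [574.4, 18.4, 14.5]
ee_rot: [-179.7, -0.0, 92.0]
force: [-0.2, 0.4, -0.6]
gripper_width: 0.3
gripper_force: 0.0
```

Emit:
send_rows([
  [[0.08, 0, 0, 0, 0], [0.08, 0, 0, 0, 0], [0.06, 0, 0, 0, 0], [0.04, 0, 0, 0, 0], [0.02, 0, 0, 0, 0]],
])

```text
time_s: 16.73
ee_pos: [577.4, 27.8, 18.5]
ee_rot: [179.9, 0.2, 92.0]
force: [-0.9, -9.6, 2.2]
gripper_width: 0.5
gripper_force: 4.8
```

Emit:
send_rows([
  [[0.04, 0, 0, 0, 0], [0.02, 0, 0, 0, 0], [0, 0, 0, 0, 0]],
])

```text
time_s: 16.98
ee_pos: [577.8, 27.9, 18.6]
ee_rot: [179.8, 0.4, 92.1]
force: [1.0, -14.8, 1.9]
gripper_width: 0.1
gripper_force: 7.5
```

Emit:
send_rows([
  [[-0.3, 0, 0, 0, 0], [-0.4, 0, -0.4, 0, 0], [0, 0, -0.8, 0, 0.5], [0, 0, -0.9, 0, 0.5], [0, 0, -0.9, 0, 0.5]],
])

```text
time_s: 17.4
ee_pos: [577.2, 3.4, 139.0]
ee_rot: [180.0, -0.0, 91.8]
force: [0.7, -0.5, -0.2]
gripper_width: 17.6
gripper_force: 0.0
```

Emit:
send_rows([
  [[-0.6, 0, -0.9, 0, 0.6], [-0.9, 0, -0.3, 0, 0.6], [-0.9, 0, 0, 0, 0.6], [-0.9, 0, 0, 0, 0.6], [0, 0, 0, 0, 0.6]],
])

```text
time_s: 17.82
ee_pos: [582.2, -133.1, 185.3]
ee_rot: [179.8, 0.2, 91.6]
force: [0.0, 0.2, 0.3]
gripper_width: 50.8
gripper_force: 0.0
```

```bash
python3 - <<'E'
from go import *
f=env.grab_frame("top");P,H,M=measure(f)
r=rect(P,M["top_green"]);print(r[:5],wj(r[0]))
plan([(517.5,-232.4,180,182.1,14),(517.5,-232.4,66,182.1,4)])
E
```

```text
(array([606.1, 112. ]), array([110.8, 130.4]), 1.9, np.float64(54.6), 3596) [-55.  -65.4]
at [ 581.9 -130.2  184.8] yaw 91.64 t 17.87
(517.5, -232.4, 180, 182.1) [[-0.18, -0.12, 0.01, -0.94], [-0.16, -0.14, 0.01, -0.94], [-0.15, -0.16, 0.01, -0.94], [-0.13, -0.17, 0.01, -0.94], [-0.11, -0.19, 0.01, -0.94], [-0.09, -0.2, 0.01, -0.94], [-0.06, -0.21, 0.01, -0.94], [-0.04, -0.21, 0.01, -0.94], [-0.02, -0.22, 0.01, -0.94], [0.01, -0.22, 0.01, -0.94], [0.03, -0.21, 0.01, -0.94], [0.06, -0.21, 0.01, -0.94], [0.08, -0.2, 0.01, -0.94], [0.1, -0.19, 0.01, -0.94]]
(517.5, -232.4, 66, 182.1) 4 x [-0.0, 0.0, 0.71, -0.0]
```

Emit:
send_rows([
  [[-0.18, -0.12, 0.01, -0.94, 0.6], [-0.16, -0.14, 0.01, -0.94, 0.6], [-0.15, -0.16, 0.01, -0.94, 0.6], [-0.13, -0.17, 0.01, -0.94, 0.6], [-0.11, -0.19, 0.01, -0.94, 0.6]],
])

```text
time_s: 18.28
ee_pos: [558.7, -163.0, 182.2]
ee_rot: [179.9, -0.0, 124.6]
force: [-0.3, 0.0, 0.4]
gripper_width: 54.2
gripper_force: 0.0
```

Emit:
send_rows([
  [[-0.09, -0.2, 0.01, -0.94, 0.6], [-0.06, -0.21, 0.01, -0.94, 0.6], [-0.04, -0.21, 0.01, -0.94, 0.6], [-0.02, -0.22, 0.01, -0.94, 0.6], [0.01, -0.22, 0.01, -0.94, 0.6]],
])

```text
time_s: 18.7
ee_pos: [535.5, -200.1, 180.2]
ee_rot: [179.9, 0.0, 156.9]
force: [-0.8, -0.5, -0.6]
gripper_width: 54.7
gripper_force: 0.0
```

Emit:
send_rows([
  [[0.03, -0.21, 0.01, -0.94, 0.6], [0.06, -0.21, 0.01, -0.94, 0.6], [0.08, -0.2, 0.01, -0.94, 0.6], [0.1, -0.19, 0.01, -0.94, 0.6], [0, 0, 0, 0, 0.6]],
])

```text
time_s: 19.12
ee_pos: [516.7, -230.0, 178.6]
ee_rot: [180.0, 0.0, -177.5]
force: [-0.5, 0.4, -0.6]
gripper_width: 54.8
gripper_force: 0.0
```

Emit:
send_rows([
  [[0, 0, 0, 0, 0.6], [0, 0, 0, 0, 0.6]],
])

```text
time_s: 19.28
ee_pos: [517.5, -229.3, 178.5]
ee_rot: [180.0, 0.0, -177.7]
force: [-0.0, -0.2, -0.4]
gripper_width: 54.7
gripper_force: 0.0
```

```bash
python3 - <<'E'
from go import *
f=env.grab_frame("wrist");P=cloud(f);z=P[...,2]
n,l,s,c=cv2.connectedComponentsWithStats(((z>104)&(z<116)).astype(np.uint8))
for i in range(1,n):
    if s[i,4]>500:
        q=P[l==i];r=cv2.minAreaRect(q[:,:2].astype(np.float32));print(r,hsv(f)[l==i].mean(0).round())
plan([(517.5,-232.4,66,182.1,4)])
E
```

```text
((455.9964904785156, -413.9296569824219), (149.9341278076172, 32.80891799926758), 5.770018577575684) [ 99. 162. 106.]
((483.3555908203125, -318.44012451171875), (150.0251922607422, 31.83149528503418), 0.9268859028816223) [ 15.  23. 197.]
((512.793212890625, -234.89976501464844), (142.21507263183594, 30.10730743408203), 2.1912882328033447) [ 23. 195. 187.]
at [ 517.5 -229.4  178.4] yaw 182.3 t 19.33
(517.5, -232.4, 66, 182.1) 4 x [0.0, -0.02, 0.7, 0.01]
```

Emit:
send_rows([
  [[0, -0.1, 0.4, 0, 0.6], [0, 0, 0.8, 0, 0.6], [0, 0, 0.8, 0, 0.6], [0, 0, 0.6, 0, 0.6], [0, 0, 0.2, 0, 0.6]],
])

```text
time_s: 19.75
ee_pos: [515.2, -232.4, 62.6]
ee_rot: [179.8, -0.3, -177.7]
force: [-1.2, 0.9, 0.3]
gripper_width: 54.9
gripper_force: 0.0
```

Emit:
send_rows([
  [[0, 0, 0, 0, 0.6], [0, 0, 0, 0, 0], [0, 0, 0, 0, 0], [0, 0, 0, 0, 0], [0, 0, 0, 0, 0]],
], squeeze=20)

```text
time_s: 20.17
ee_pos: [518.2, -234.6, 67.7]
ee_rot: [-179.9, 0.2, -177.7]
force: [-1.1, 0.9, 0.4]
gripper_width: 30.5
gripper_force: 0.0
```

```bash
python3 - <<'E'
from go import *
s=env.state();x,y,z=s["ee_pos"];print(s["gripper_width"],s["gripper_force"],s["force"],s["ee_rot"])
print("slab slot y goal -148; start x centre -215")
plan([(x,y,z+75,182,3),(*jw(-215,-148),z+75,182,8),(*jw(-215,-148),z+2,182,3)])
E
```

```text
30.510355349961177 0.0008929349496611394 [-1.1331444   0.91417701  0.39893001] [-1.79930191e+02  1.53675829e-01 -1.77651247e+02]
slab slot y goal -148; start x centre -215
at [ 518.2 -234.6   67.7] yaw 182.35 t 20.17
(np.float64(518.2267613529052), np.float64(-234.57505151024085), np.float64(142.715160449729), 182) [[-0.0, 0.0, -0.63, 0.02], [-0.0, 0.0, -0.63, 0.02], [-0.0, 0.0, -0.63, 0.02]]
(np.float64(449.0960977028645), np.float64(23.886765810136126), np.float64(142.715160449729), 182) 8 x [0.19, 0.81, -0.0, 0.0]
(np.float64(449.0960977028645), np.float64(23.886765810136126), np.float64(69.715160449729), 182) 3 x [-0.0, 0.0, 0.61, 0.0]
```

Emit:
send_rows([
  [[0, 0, 0, 0, 0], [0, 0, 0, 0, 0], [0, 0, -0.3, 0.03, 0], [0, 0, -0.6, 0.02, 0], [0, 0, -0.7, 0, 0]],
], squeeze=25)

```text
time_s: 20.58
ee_pos: [515.7, -233.5, 129.1]
ee_rot: [179.9, -0.3, -178.0]
force: [0.3, -0.1, -1.5]
gripper_width: 29.8
gripper_force: 25.0
```

Emit:
send_rows([
  [[0, 0, -0.3, 0, 0], [0.1, 0.4, 0, 0, 0], [0.19, 0.8, 0, 0, 0], [0.19, 0.8, 0, 0, 0], [0.19, 0.8, 0, 0, 0]],
])

```text
time_s: 21.0
ee_pos: [484.6, -121.4, 141.0]
ee_rot: [179.9, -0.1, -178.1]
force: [0.5, 0.0, -1.2]
gripper_width: 30.0
gripper_force: 25.0
```

Emit:
send_rows([
  [[0.19, 0.8, 0, 0, 0], [0.19, 0.8, 0, 0, 0], [0.19, 0.8, 0, 0, 0], [0.19, 0.8, 0, 0, 0], [0.1, 0.5, 0, 0, 0]],
])

```text
time_s: 21.42
ee_pos: [443.9, 26.2, 141.1]
ee_rot: [179.9, -0.2, -177.9]
force: [-0.9, 0.4, -1.7]
gripper_width: 29.5
gripper_force: 25.0
```

Emit:
send_rows([
  [[0, 0, 0, 0, 0], [0, 0, 0, 0, 0], [0, 0, 0, 0, 0]],
])

```text
time_s: 21.67
ee_pos: [446.5, 23.3, 141.7]
ee_rot: [-180.0, -0.1, -178.0]
force: [0.5, 0.9, -2.4]
gripper_width: 29.9
gripper_force: 25.0
```

```bash
python3 - <<'E'
from go import *
s=env.state();x,y,z=s["ee_pos"];print(wj((x,y)),s["gripper_width"],s["gripper_force"])
for nm in("top","side"):
    f=env.grab_frame(nm);P=cloud(f);H=hsv(f);h,sa=H[...,0],H[...,1];Z=P[...,2];
    X,Y=P[...,0],P[...,1]
    m=(h>18)&(h<30)&(sa>120)&(X>340)&(X<560)&(Y>-40)&(Y<70)&(Z>40)
    q=P[m];print(nm,len(q),np.nanpercentile(q,[2,50,98],axis=0).round(1) if len(q) else "")
    if nm=="top": g=rect(P,measure(f)[2]["top_green"]);print(g[:5],wj(g[0]))
    cv2.imwrite(f"pics/{nm}4.png",f["pixels"][:,:,::-1])
E
```

```text
[-217.6 -148.5] 29.90073463501708 24.998810291290283
top 377 [[372.    6.2 172. ]
 [390.3  21.  183.4]
 [521.5  39.3 485.9]]
(array([605.8, 111.9]), array([110.1, 130.2]), 1.72, np.float64(54.6), 3599) [-55.3 -65.5]
side 2700 [[372.8   3.3  78.1]
 [428.4   7.4 141.2]
 [517.4  32.  186.3]]
```

View pics/side4.png

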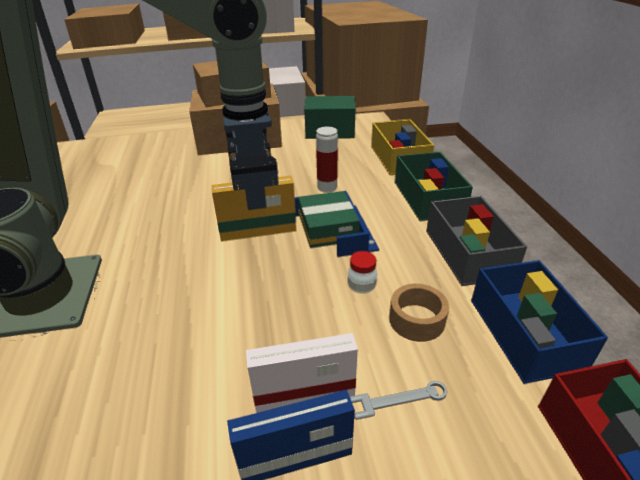

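The side view shows the yellow slab level in the gripper (255,205), clear of the green carton (330,215), with the white and blue slabs untouched. Next I'll lower it and slide it in.

Emit:
send_rows([
  [[0, 0, 0.4, 0, 0], [0, 0, 0.6, 0, 0], [0, 0, 0.5, 0, 0], [0, 0, 0.25, 0, 0], [0, 0, 0, 0, 0]],
])

```text
time_s: 22.18
ee_pos: [445.3, 22.5, 70.0]
ee_rot: [180.0, -0.3, -178.1]
force: [0.1, -0.0, -1.0]
gripper_width: 29.8
gripper_force: 25.0
```

Emit:
send_rows([
  [[0, 0, 0, 0, 0], [0, 0, 0, 0, 0], [0, 0, 0, 0, 0]],
])

```text
time_s: 22.43
ee_pos: [448.0, 23.2, 73.1]
ee_rot: [180.0, 0.1, -178.0]
force: [-0.2, 0.3, -1.3]
gripper_width: 29.7
gripper_force: 25.0
```

```bash
python3 - <<'E'
from go import *
s=env.state();x,y,z=s["ee_pos"];print(wj((x,y)),s["force"])
plan([(*jw(-145,-148.2),z,182,10),(*jw(-78,-148.2),z,182,10)])
E
```

```text
[-216.2 -148.7] [-0.1718033   0.27805303 -1.26359158]
at [448.   23.2  73.1] yaw 181.98 t 22.43
(np.float64(519.0604354935417), np.float64(26.1298524139074), np.float64(73.1190877981774), 182) 10 x [-0.18, 0.0, -0.0, -0.0]
(np.float64(586.0196209038211), np.float64(28.46811869297497), np.float64(73.1190877981774), 182) 10 x [-0.17, 0.0, -0.0, 0.0]
```

Emit:
send_rows([
  [[-0.1, 0.01, 0.05, 0, 0], [-0.18, 0, 0.03, 0, 0], [-0.18, 0, 0, 0, 0], [-0.18, 0, 0, 0, 0], [-0.18, 0, 0, 0, 0]],
])

```text
time_s: 22.85
ee_pos: [481.1, 25.1, 69.1]
ee_rot: [180.0, 0.0, -178.0]
force: [0.2, -0.2, -1.7]
gripper_width: 30.0
gripper_force: 25.0
```

Emit:
send_rows([
  [[-0.18, 0, 0, 0, 0], [-0.18, 0, 0, 0, 0], [-0.18, 0, 0, 0, 0], [-0.18, 0, 0, 0, 0], [-0.18, 0, 0, 0, 0]],
])

```text
time_s: 23.27
ee_pos: [516.5, 26.3, 68.9]
ee_rot: [180.0, -0.0, -178.0]
force: [0.1, -0.1, -1.6]
gripper_width: 29.8
gripper_force: 25.0
```

```bash
python3 - <<'E'
from go import *
s=env.state();x,y,z=s["ee_pos"];print(wj((x,y)),s["force"],s["torque"],z)
f=env.grab_frame("top");P=cloud(f);g=rect(P,measure(f)[2]["top_green"]);print(g[:5],wj(g[0]))
plan([(*jw(-78,-148.3),z,182,10)])
E
```

```text
[-147.6 -147.9] [ 0.14232287 -0.13066264 -1.61787726] [ 0.06727282 -0.01130968 -0.02671312] 68.94552816460624
(array([606.5, 111.8]), array([110.5, 130.6]), 2.55, np.float64(54.5), 2226) [-54.6 -65.6]
at [518.4  26.4  69.2] yaw 182.02 t 23.32
(np.float64(586.0231108534914), np.float64(28.368179610273017), np.float64(68.94552816460624), 182) 10 x [-0.17, -0.0, 0.0, 0.0]
```

Emit:
send_rows([
  [[-0.17, -0.01, 0, 0, 0], [-0.17, 0, 0, 0, 0], [-0.17, 0, 0, 0, 0], [-0.17, 0, 0, 0, 0], [-0.17, 0, 0, 0, 0]],
])

```text
time_s: 23.73
ee_pos: [550.5, 27.1, 69.0]
ee_rot: [180.0, 0.0, -178.0]
force: [-0.3, 0.4, -1.5]
gripper_width: 30.0
gripper_force: 25.0
```

Emit:
send_rows([
  [[-0.17, 0, 0, 0, 0], [-0.17, 0, 0, 0, 0], [-0.17, 0, 0, 0, 0], [-0.12, 0, 0, 0, 0], [-0.08, 0, 0, 0, 0]],
])

```text
time_s: 24.15
ee_pos: [578.9, 28.1, 69.0]
ee_rot: [180.0, 0.0, -178.0]
force: [-0.7, 0.4, -1.1]
gripper_width: 29.9
gripper_force: 25.0
```

Emit:
send_rows([
  [[-0.04, 0, 0, 0, 0], [-0.04, 0, 0, 0, 0], [0, 0, 0, 0, 0]],
])

```text
time_s: 24.4
ee_pos: [581.4, 28.2, 69.0]
ee_rot: [180.0, -0.0, -178.0]
force: [-0.1, -0.3, -1.6]
gripper_width: 30.0
gripper_force: 25.0
```

Emit:
send_rows([
  [[-0.06, 0, 0, 0, 0], [-0.05, 0, 0, 0, 0], [-0.03, 0, 0.02, 0, 0], [-0.02, 0, 0.02, 0, 0], [0, 0, 0, 0, 0]],
])

```text
time_s: 24.82
ee_pos: [587.9, 28.4, 67.7]
ee_rot: [180.0, 0.0, -178.0]
force: [-1.3, -0.7, 2.2]
gripper_width: 29.7
gripper_force: 25.0
```

Emit:
send_rows([
  [[-0.03, 0, 0, 0, 0], [-0.02, 0, 0, 0, 0], [0, 0, 0, 0, 0]],
])

```text
time_s: 25.07
ee_pos: [588.8, 28.5, 67.8]
ee_rot: [180.0, -0.1, -178.0]
force: [-4.3, 0.1, 4.3]
gripper_width: 30.1
gripper_force: 25.0
```

Emit:
send_rows([
  [[-0.04, 0, 0, 0, 0], [-0.04, 0, 0, 0, 0], [0, 0, 0, 0, 0], [0, 0, 0, 0, 0]],
])

```text
time_s: 25.4
ee_pos: [588.8, 28.5, 67.8]
ee_rot: [180.0, -0.5, -178.0]
force: [-11.1, -1.2, 9.5]
gripper_width: 30.0
gripper_force: 25.0
```

Emit:
send_rows([
  [[0, 0, 0, 0, 0.5], [0, 0, 0, 0, 0.5], [0, 0, 0, 0, 0.5], [0, 0, -0.2, 0, 0.5], [0, 0, -0.6, 0, 0.5]],
])

```text
time_s: 25.82
ee_pos: [590.8, 28.5, 96.8]
ee_rot: [180.0, -0.4, -178.0]
force: [0.1, 0.3, 0.0]
gripper_width: 45.8
gripper_force: 0.0
```

Emit:
send_rows([
  [[0, 0, -0.8, 0, 0.5], [0, 0, -0.9, 0, 0.5], [0, 0, -0.9, 0, 0.5], [0.9, 0, 0, 0, 0.5], [0.9, 0, 0, 0, 0.5]],
])

```text
time_s: 26.23
ee_pos: [523.6, 26.1, 206.6]
ee_rot: [180.0, 0.5, -178.0]
force: [-0.5, -0.7, -0.5]
gripper_width: 45.7
gripper_force: 0.0
```

Emit:
send_rows([
  [[0.9, 0, 0, 0, 0.5], [0.9, 0, 0, 0, 0.5], [0.9, 0, 0, 0, 0.5], [0.9, 0, 0, 0, 0.5], [0.3, 0, 0, 0, 0.5]],
])

```text
time_s: 26.65
ee_pos: [360.3, 20.5, 203.5]
ee_rot: [180.0, -0.1, -178.0]
force: [-0.8, -0.8, 0.1]
gripper_width: 45.5
gripper_force: 0.0
```

```bash
python3 - <<'E'
from go import *
f=env.grab_frame("top");P,H,M=measure(f)
g=rect(P,M["top_green"]);print(g[:5],wj(g[0]))
n,l,s,c=cv2.connectedComponentsWithStats(M["slabs"].astype(np.uint8))
for i in range(1,n):
    if s[i,4]>300: q=P[l==i];r=cv2.minAreaRect(q[:,:2].astype(np.float32));print(np.round(r[0],1),np.round(r[1],1),round(r[2],1),np.median(q[:,2]).round(1),wj(r[0]))
cv2.imwrite("pics/t5.png",f["pixels"][140:380,140:460,::-1].repeat(2,0).repeat(2,1))
E
```

```text
(array([605.9, 112. ]), array([110.4, 129.5]), 1.85, np.float64(54.6), 3574) [-55.2 -65.4]
[589.3  29. ] [151.   30.2] 2.1 109.5 [ -74.7 -147.8]
[ 485.3 -316.9] [149.   31.5] 0.2 109.5 [-190.7 -489.8]
[ 456.4 -412.7] [149.8  33. ] 5.6 109.6 [-223.  -584.6]
```

View pics/t5.png

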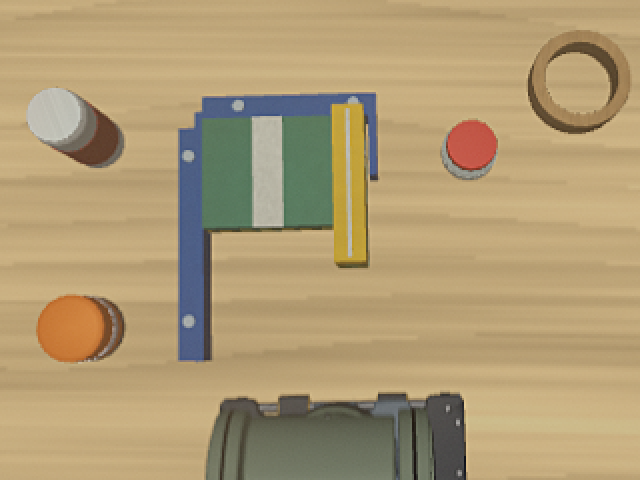

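The final view shows the green carton square in the corner (268,172), the yellow slab in the slot against the end fence (350,185) and the filter upright outside the jig (75,328). Nothing else has moved, so I'm handing in the job.

```bash
python3 -c "
from workcell import env
print(env.job_done())"
```

```text
the job is handed in; nothing more can be done
None
```

The job is handed in at about 27 s: the filter stands upright outside the jig, the green carton is square and flush in the corner to within about 0.5 mm, the yellow carton is in the slot against the end fence, and no other stock or tools were touched.

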